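Hold the next bar in the sawing board

ROBOT

A 7-joint arm with a two-finger parallel gripper is mounted at the origin on the work surface. World frame = base frame: x ahead of the robot, y to its left, z up, the work surface at z = 0. Lengths are in m, angles in rad, forces in N, time in s.
With the tool pointing down it reaches from about 0.35 to 0.9 m from the base axis. Payload 7.2 kg.
Tool frame: the origin (TCP) lies at the very end of the fingers, on their centre line; the grasp point (between the pads) lies 19 mm behind it (arm.grip_depth is the x of the grasp point in the tool frame, in m); x points along the fingers, y is the direction in which the jaws open and shut, and the axes are right-handed (so a half turn about x gives the same grasp; the last joint's range is limited). The gripper opens to 88 mm and grips with 3 to 60 N. Pads are 20 mm wide; open, the fingers measure 115 mm over their backs; the gripper's body (75 mm by 178 mm) begins 61 mm behind the grasp point.
Start: joints at [-1.309, 0.411, -0.013, 1.596, 0.006, 1.134, -0.082], TCP at [0.202, 0.591, 0.223] pointing down, gripper open.
Joint ranges: [-2.95, 2.95], [-0.29, 1.99], [-1.47, 1.44], [0.14, 2.54], [-1.03, 4.17], [0.13, 1.85], [-2.86, 2.86]. Speed limits (rad/s): [2.39, 2.39, 3.01, 3.01, 3.14, 3.14, 3.14].

INTERFACE

Orientations are given as [roll, pitch, yaw] about the fixed x, y, z axes, in that order (R = Rz(yaw) Ry(pitch) Rx(roll)).
In Python, from plant import sensors, viewer, ticket, arm gives the robot as it stands.
- The arm moves only by the shell command python3 -m handwheel 'ROWS'. ROWS is JSON, a list of rows, each a list of 5 numbers: the shift along the tool's x, y, z in m, then the turn about the tool's x in degrees, then the opening, from 0 (shut) to 1 (fully open). In form: [[x, y, z, yaw, claw], ...]. A call has 1 to 5 rows; each row shifts and turns the pose as measured when the row begins, along the tool's axes as they then stand; what a row does not reach is not made up. A row lasts 1/12 s, in which the tool goes at most 41.7 mm and 7.16 degrees, less where a joint would pass 70% of its speed; a pose out of reach is approached as far as the arm can. A call is refused whole if a number of a shift passes 0.0417 or a number of a turn 7.16, either way. A call with a gripper value outside its range is refused whole. The fingers move at their own pace and stop on an object; the grip force is fixed at half the most. Time passes only in rows, so rows that do not move let the fingers close. It gives the time, the measured TCP pose, the force and the opening at its end, in the units of the state.
- sensors.observe(): the state, without advancing time (a new reading comes with each control period).
- viewer.snapshot(name): name is "side" or "top"; returns (picture, depth): 384x512x3 uint8, blue, green, red; 384x512 float32, m along the optical axis (not along the pixel's ray), 0 where there is no reading.
- viewer.camera_params(name): a dict with "camera_matrix" (3x3 intrinsics, pixels), "k1" (the pictures are not rectified: a ray, as slopes to the right and down, at radius r is drawn at 1 + k1 r^2 times it, then the intrinsics apply), "rvec" (rotation vector, rad) and "tvec" (3), from world to camera coordinates, as OpenCV has them. Camera axes: x right, y down, z forward; pixel columns grow to the right and rows downward; lengths in m; the calibration is good to about 2 mm. A picture is of the moment at which its call begins. camera_params takes no time and is no camera call.
- ticket.close_job(): hands the job in, once; it reports no verdict.
The state is a dict: "time": time; "qpos": joint angles; "joint_velocities": joint speeds; "joint_torque": joint torques, N m; "tcp_pos": TCP position; "orientation": TCP orientation; "force": force on the tool from outside, world axes, zero at the start; "ft_torque": the same for the moment, N m; "opening": opening from 0.0 (shut) to 1.0 (fully open).
Only numpy, scipy, OpenCV 4.12 (cv2) and the standard library are available. Lean on these libraries where they do the work, as an engineer would, in place of code of your own. Each camera call takes 0.05 s, during which the arm holds its last target. There are 200 camera calls.

TASK

The short sawn-off piece still lies on the sawing board: lay it flat in the empty nest of the wooden tray that matches its shape. Then put the long wooden bar on the sawing board, end touching the stop block and side flat against the fence, and press it firmly into that corner with one slanting push, down onto the board and against the fence together, fingers well clear of the saw slot; finish while still holding it so, ready for the saw cut. Leave the saw, the plate of plectrums and the hand drill where they are.

Things in the scene. Friction and masses are not known exactly. Their poses are not given: they have to be found in the camera images.
- board: the sawing board, fixed to the table: its deck is a flat plywood slab 180 (x) x 240 (y) mm, upper face 20 mm above the table. Origin: under its centre, at table height. In its frame the fence lies along y at the far (+x) edge, with its working face at x = +50 mm; the stop block stands against the fence towards the -y end. The deck is open from x = -90 to +50 mm.
- deck: the plywood deck alone (the slab the bar lies on); same origin and axes as the board
- fence: the beech fence alone, 22 mm high above the deck, 30 mm thick (x = 50 to 80 mm), 240 mm long, cut through by a 3 mm saw slot; same origin and axes as the board
- saw_slot (a point): where the saw slot meets the working face of the fence, at deck height (board frame x = 50, y = -20 mm); the saw runs from here along the board's -x. Axes as the board
- stop_face (a point): the working face of the stop block, at its foot on the deck, right in the corner with the fence; the face is upright, looks to the board's +y and reaches from the fence 38 mm towards the board's -x. The block is 22 mm high (steel strap on top to 25 mm, running over the fence), 35 mm wide along the fence, fixed; it stands 30 to 42 mm to the -y side of the saw slot. Axes as the board
- bar: the rosewood bar, 130 mm long (its y), 30 mm wide (its x), 18 mm thick, square ends, about 60 g; origin under its centre. It lies flat on the table at the start. Planed wood, friction on the deck about 0.4. Either end may go to the stop and either long side to the fence
- piece: the piece sawn off before, same wood and section: 40 mm long (its y), 30 mm wide (its x), 18 mm thick, about 20 g; origin under its centre. It lies flat on the deck at the start
- tray: wooden tray, 120 (x) x 190 (y) x 20 mm, fixed; origin under its centre. Four nests, each 8 mm deep: a rectangle 46 x 36 mm (empty, fits the piece), a round one with a disc in it, a narrow one with a strip in it (both stand 2 mm proud), and an empty square of 34 mm, too small for the piece
- nest (a point): centre of the floor of the empty rectangular nest, 12 mm above the table; the nest is 46 mm along its y and 36 mm along its x, 8 mm deep, so the piece stands 10 mm proud of the tray. In the tray's frame it lies at x = -28, y = +45 mm. Axes as the tray
- saw: fine back saw lying flat beyond the sawing board, 265 mm long along its y, 24 mm high; leave it
- plate: paper plate of plectrums, 176 mm across; leave it
- drill: small yellow cordless hand drill lying beyond the tray, 175 mm long along its y, 38 mm high; leave it
Things that resemble listed ones, but are neither listed nor needed, are in the scene too. What is shaped like the bar but red or yellow is not meant.

How it is judged:
On the way, in this order (a step that is already met when the one before it is completed fails the run):
1. the sawn piece lies flat in the rectangular nest, let go (horizontal distance between piece and nest below 0.006 m and z of piece in the frame of nest below 0.003 m and angle between piece's own z axis and vertical below 0.1 rad and contact force between piece and the fingers below 0.1 N), for 0.2 s.
2. the bar lies flat on the deck of the sawing board (contact force between bar and deck above 0.1 N and angle between bar's own z axis and vertical below 0.05 rad), for 0.1 s.
At the end, for the whole second after the job is handed in: Held still: bar flat on the deck (over 4 N) and along the fence (over 3 N; within 2 mm, 2 deg), end within 3 mm of the stop, grasp point 20 mm or more from the saw slot along the fence; the sawn piece flat on the floor of the rectangular nest (horizontal distance between piece and nest below 0.006 m and z of piece in the frame of nest below 0.003 m and angle between piece's own z axis and vertical below 0.1 rad and angle between the y axis of bar and the y axis of board, either way round below 0.035 rad and angle between bar's own z axis and vertical below 0.035 rad and x of bar in the frame of board above 0.033 m and y of bar in the frame of stop_face between 0.06 and 0.068 m and contact force between bar and deck above 4 N and contact force between bar and fence above 3 N and linear speed of bar below 0.01 m/s and (y of the grasp point in the frame of saw_slot above 0.02 m or y of the grasp point in the frame of saw_slot below -0.02 m)); the arm keeps its last pose, push and grip.
It fails at once if the saw, the plate or the hand drill was shifted by more than 20 mm (distance of any of saw, plate, drill from where it was at the start of the episode above 0.02 m).
It also fails if it takes over 64 s, if anything falls off the work surface, if the arm or the gripper's body presses on something with over 40 N, if the wrist force passes 120 N, or if a joint passes its speed limit or range.

## Working session

There is one attempt and no reset: what is moved stays moved. The work goes in short steps, Python scripts to look and compute and a shell command to move; the robot and the scene stay as the last step left them, time stands still between calls to the robot, and variables do not carry over. Pictures are saved under pics/ and viewed, on a budget of 10 in all, crops included, one or two more only if the job needs it, and the job is handed in when it is done.

```bash
ls; mkdir -p pics; python3 - <<'E'
from plant import sensors, viewer, arm
import cv2,numpy as np
print(sensors.observe())
for n in("top","side"):
    im,d=viewer.snapshot(n); cv2.imwrite(f"pics/{n}0.png",im); np.save(f"pics/{n}0.npy",d); print(viewer.camera_params(n))
E
```

```text
pics
{'time': 0.0, 'qpos': array([-1.30917346,  0.41189829, -0.01267436,  1.59701602,  0.00562289,
        1.13431092, -0.08218468]), 'joint_velocities': array([ 0.00165402, -0.0010588 , -0.00142392,  0.00056329,  0.00015568,
        0.00129869, -0.00024082]), 'joint_torque': array([-3.83617717e-04, -5.87958026e+01,  6.41332604e-01, -2.91063917e+01,
       -5.39230288e-02,  1.85044063e-02,  1.60134705e-04]), 'tcp_pos': array([0.20232913, 0.5908192 , 0.22182177]), 'orientation': array([-1.4774456 ,  1.56919915, -1.80725349]), 'force': array([-0.84014298, -0.18369324, -0.05637974]), 'ft_torque': array([ 0.03022667, -0.05303993, -0.03444465]), 'opening': 1.0004149348662947}
{'camera_matrix': array([[476.08854647,   0.        , 252.92513404],
       [  0.        , 476.08854647, 190.33765716],
       [  0.        ,   0.        ,   1.        ]]), 'k1': -0.10531106055020213, 'rvec': array([ 2.03191738, -2.19809067,  0.22128962]), 'tvec': array([-0.01068003,  0.47877276,  1.34366331])}
{'camera_matrix': array([[408.38296322,   0.        , 256.02061044],
       [  0.        , 408.38296322, 192.03923697],
       [  0.        ,   0.        ,   1.        ]]), 'k1': -0.023951539181311005, 'rvec': array([ 0.37780228, -2.84325308,  1.08594269]), 'tvec': array([0.45384178, 0.16645349, 0.95217484])}
```

View pics/top0.png

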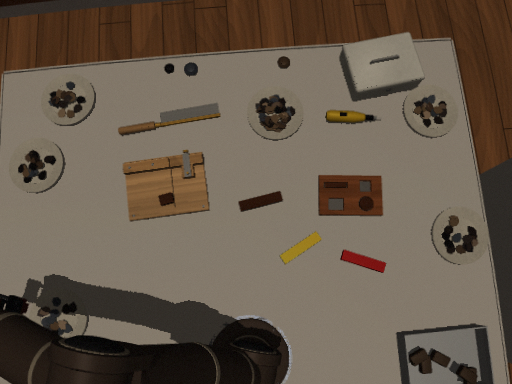

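View pics/side0.png

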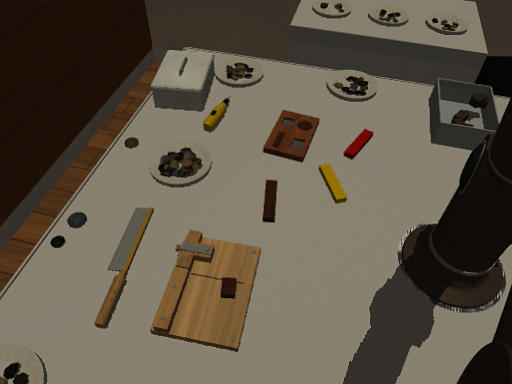

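The two pictures show the following:
- **Board:** top view (166,185), with the fence at its upper edge and the stop at (187,163).
- **Piece:** dark, on the deck at (166,199). Lookalikes are the dark offcuts in the bin at (440,360), and the strip and disc in the tray.
- **Bar:** dark, at (260,201). Lookalikes are the yellow bar (300,248), the red bar (363,261) and the tray strip (336,184).
- **Nest:** the larger empty one at (336,204). The small square one is at (365,186).

By the description I choose the dark ones. Next I measure them and check in one close crop.

```bash
cat > h.py <<'E'
import cv2,numpy as np
from plant import viewer,sensors
def cast(n,px,z):
    c=viewer.camera_params(n); R=cv2.Rodrigues(c["rvec"])[0]; o=-R.T@c["tvec"]
    u=cv2.undistortPoints(np.float64(px).reshape(-1,1,2),c["camera_matrix"],np.array([c["k1"],0,0,0.]))[:,0]
    d=np.c_[u,np.ones(len(u))]@R
    return (o+d*((z-o[2])/d[:,2])[:,None])[:,:2]
def proj(n,P):
    c=viewer.camera_params(n)
    return cv2.projectPoints(np.float64(P).reshape(-1,1,3),c["rvec"],c["tvec"],c["camera_matrix"],np.array([c["k1"],0,0,0.]))[0][:,0]
def blob(n,mask,seed,z):
    "component nearest seed -> min rect on plane z: centre, (short,long), angle of long side from world y (deg)"
    k,l,s,c=cv2.connectedComponentsWithStats(mask.astype(np.uint8),connectivity=4)
    ok=[i for i in range(1,k) if s[i,4]>25]; i=min(ok,key=lambda i:np.hypot(*(c[i]-seed)))
    ys,xs=np.nonzero(l==i); W=cast(n,np.c_[xs,ys],z)
    r=cv2.minAreaRect((W*1000).astype(np.float32)); b=cv2.boxPoints(r)
    e=max((b[1]-b[0],b[2]-b[1]),key=lambda v:np.hypot(*v)); e=e*(1 if e[1]>0 else -1)
    return c[i].round(1),s[i,4],(np.array(r[0])).round(1),W.mean(0).round(4),np.sort(r[1]).round(1),round(float(np.degrees(np.arctan2(-e[0],e[1]))),1)
E
python3 - <<'E'
from h import *
T=cv2.imread("pics/top0.png");S=cv2.imread("pics/side0.png")
for n,im,sd in(("top",T,dict(piece=(166,199),bar=(260,201),tray=(350,195),board=(166,195))),("side",S,dict(piece=(229,287),bar=(270,200),tray=(292,135),board=(215,290)))):
    hsv=cv2.cvtColor(im,cv2.COLOR_BGR2HSV); v=hsv[...,2].astype(int)
    for k,p in sd.items(): print(n,k,hsv[p[1],p[0]], end=' ')
    print()
    print('piece',blob(n,v<85,sd['piece'],.038)); print('bar',blob(n,v<85,sd['bar'],.018))
    x=lambda p,w,h:cv2.resize(im[p[1]-h:p[1]+h,p[0]-w:p[0]+w],(400,300),interpolation=cv2.INTER_CUBIC)
    a=(x(sd['board'],64,48),x(sd['tray'],48,36)); globals()[n]=np.hstack(a)
cv2.imwrite("pics/crop0.png",np.vstack([top,side]))
E
```

```text
top piece [  9 190  39] top bar [ 10 185  44] top tray [ 12 205  76] top board [  9 183  39] 
piece (array([166.3, 198.8]), np.int32(173), array([473.7, 208.2]), array([0.4735, 0.2083]), array([35.8, 45.1]), 8.9)
bar (array([260.2, 201. ]), np.int32(479), array([448.9, -67.9]), array([ 0.4488, -0.0677]), array([ 33.3, 128.9]), 10.2)
side piece [ 10 191  40] side bar [ 10 188  42] side tray [ 12 194  79] side board [ 17 146 140] 
piece (array([228.6, 287.4]), np.int32(308), array([469.1, 214.7]), array([0.4731, 0.2153]), array([45.7, 47. ]), 9.7)
bar (array([269.7, 200.9]), np.int32(480), array([449.3, -61.3]), array([ 0.4488, -0.0584]), array([ 29.1, 142. ]), 10.2)
```

View pics/crop0.png

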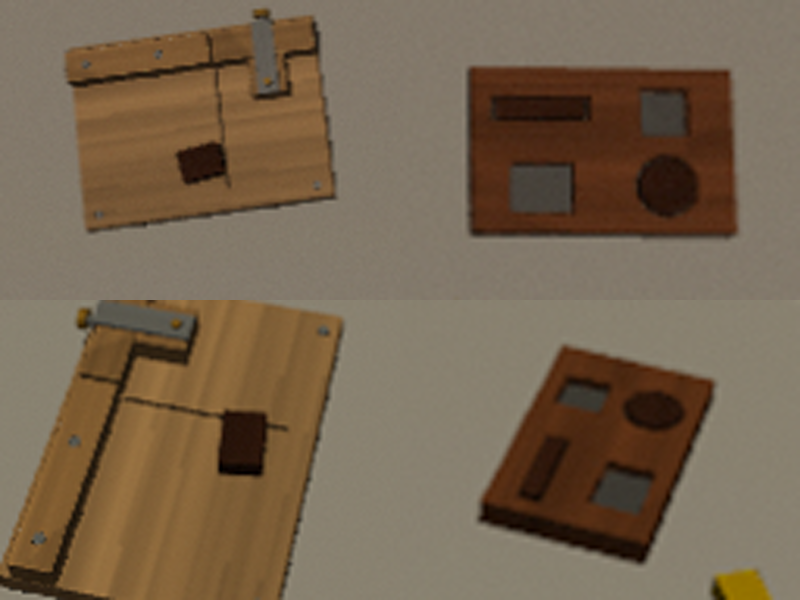

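The crop confirms the choice. The piece is on the deck beside the slot, at top crop (202,162). The rectangular nest is the lower-left one in the top view, at crop (542,188). Now I measure the board and tray frames.

```bash
python3 - <<'E'
from h import *
for n,sd in(("top",dict(tray=(350,195),board=(166,195),nest=(336,204))),("side",dict(tray=(292,135),board=(215,290),nest=(303,145)))):
    im=cv2.imread(f"pics/{n}0.png"); hsv=cv2.cvtColor(im,cv2.COLOR_BGR2HSV); h,s,v=[hsv[...,i].astype(int) for i in range(3)]
    m=(s>100); print(n,'tray',blob(n,m,sd['tray'],.02)); print('   nest grey',blob(n,(s<80)&(v>50)&(v<125),sd['nest'],.014))
    # board outline
    k,l,st,c=cv2.connectedComponentsWithStats((s>90).astype(np.uint8)); i=l[sd['board'][1],sd['board'][0]]; print('board comp',st[i])
    cs,_=cv2.findContours((l==i).astype(np.uint8),cv2.RETR_EXTERNAL,cv2.CHAIN_APPROX_NONE); C=cs[0][:,0]
    ap=cv2.approxPolyDP(cs[0],3,True)[:,0]; print([(tuple(map(int,p)),cast(n,[p],.02)[0].round(3).tolist()) for p in ap])
    # fence front edge/ front edge in world, frame = guess
    W=cast(n,C,.02)*1000; a=np.radians(7.); np.save(f"pics/{n}_W.npy",W)
E
```

```text
top tray (array([350.4, 194.5]), np.int32(2257), array([ 446.8, -338.5]), array([ 0.4469, -0.3385]), array([121.3, 190. ]), -5.6)
   nest grey (array([335.5, 204. ]), np.int32(153), array([ 422.6, -291.7]), array([ 0.4227, -0.2917]), array([30.4, 40. ]), -4.6)
board comp [ 123  152   86   69 4551]
[((201, 152), [0.614, 0.1]), ((189, 154), [0.61, 0.137]), ((190, 177), [0.538, 0.137]), ((184, 176), [0.543, 0.155]), ((182, 155), [0.609, 0.158]), ((125, 162), [0.601, 0.334]), ((129, 219), [0.425, 0.326]), ((208, 209), [0.437, 0.089])]
side tray (array([291. , 135.2]), np.int32(1688), array([ 446.5, -330. ]), array([ 0.447 , -0.3251]), array([121.2, 207.5]), -5.3)
   nest grey (array([297.1, 144.6]), np.int32(78), array([ 423.1, -294.4]), array([ 0.4223, -0.2937]), array([30.9, 32.7]), -4.2)
board comp [ 150  230  111  121 8569]
[((189, 230), [0.613, 0.086]), ((184, 241), [0.613, 0.119]), ((212, 246), [0.545, 0.114]), ((212, 254), [0.538, 0.135]), ((180, 251), [0.612, 0.147]), ((150, 330), [0.6, 0.338]), ((237, 350), [0.421, 0.331]), ((260, 248), [0.437, 0.09]), ((204, 238), [0.571, 0.098]), ((201, 232), [0.584, 0.083])]
```

```bash
cat >> h.py <<'E'
from scipy.spatial.transform import Rotation as Ro
def plan(x,y,z,jaw):
    "tool-axes shift (at present orientation) to world x,y,z; turn about tool x so that jaw axis has world yaw jaw (deg, mod 180)"
    s=sensors.observe(); R=Ro.from_euler('xyz',s["orientation"]).as_matrix(); d=R.T@(np.array([x,y,z])-s["tcp_pos"])
    cur=np.degrees(np.arctan2(R[1,1],R[0,1])); t=-(jaw-cur); t=(t+90)%180-90
    print("t",round(s["time"],2),"tcp",s["tcp_pos"].round(4),"tilt",R[2].round(4),"jaw",cur.round(1),"tool z yaw",np.degrees(np.arctan2(R[1,2],R[0,2])).round(1),"F",s["force"].round(1),"open",round(s["opening"],3),"q7",s["qpos"].round(2))
    print("shift mm",(d*1000).round(1),"turn",round(t,1))
E
python3 - <<'E'
from h import *
plan(.473,.209,.10,9)
W=np.load("pics/top_W.npy")
for n in("top","side"):
    W=np.load(f"pics/{n}_W.npy"); a,b=(W[np.argmin(W@[1,-.05]+0*W[:,0])],0) if 0 else (0,0)
    m=(W[:,0]<445)&(W[:,1]>105)&(W[:,1]<315)
    p=np.polyfit(W[m,1],W[m,0],1); print(n,"yaw",-np.degrees(np.arctan(p[0])),"front x at y=210",np.polyval(p,210),m.sum())
    for nm,lo in(("right",W[:,1]<120),("left",W[:,1]>300)):
        k=lo&(W[:,0]>450)&(W[:,0]<520); q=np.polyfit(W[k,0],W[k,1],1); print(nm,np.degrees(np.arctan(q[0])),"y at x=500",np.polyval(q,500))
E
```

```text
t 0.1 tcp [0.2023 0.5909 0.2219] tilt [-1.0e+00 -1.4e-03  1.0e-04] jaw 71.1 tool z yaw -18.9 F [-0.1  0.5  0.6] open 0.999 q7 [-1.31  0.41 -0.01  1.6   0.01  1.13 -0.08]
shift mm [ 122.3 -273.5  379.8] turn 62.1
top yaw 3.617821781404308 front x at y=210 428.5750675872938 70
right 3.059060548196575 y at x=500 90.76488848470207
left 2.8012124871300657 y at x=500 329.65678184233394
side yaw 3.5203720606253817 front x at y=210 428.6242224987964 89
right 3.3213661464386672 y at x=500 92.16906458107613
left 3.2994283690172543 y at x=500 336.9757517259003
```

```bash
python3 -m handwheel '[[0,0,0,7,1],[0,0,0,7,1],[0,0,0,7,1],[0,0,0,7,1],[0,0,0,7,1]]' && python3 -m handwheel '[[0,0,0,7,1],[0,0,0,7,1],[0,0,0,7,1],[0,0,0,6,1],[0,0,0,0,1]]'; python3 -c "
from h import *
plan(.473,.209,.10,9)"
```

```text
time: 0.52
tcp_pos: [0.2022, 0.5892, 0.2193]
orientation: [-0.932, 1.564, -1.885]
force: [0.4, 0.3, 0.3]
opening: 1.001
time: 0.93
tcp_pos: [0.2016, 0.5878, 0.2168]
orientation: [-0.393, 1.56, -1.838]
force: [0.2, 0.3, -0.1]
opening: 0.998
t 0.93 tcp [0.2016 0.5878 0.2168] tilt [-0.9999 -0.0042  0.0102] jaw 7.2 tool z yaw -82.8 F [ 0.2  0.3 -0.1] open 0.998 q7 [-1.47  0.42  0.22  1.61 -0.1   1.13 -1.11]
shift mm [120.1 222.  408.8] turn -1.8
```

```bash
python3 -m handwheel '[[0,0.022,0.04,0,1],[0,0.022,0.04,0,1],[0,0.022,0.04,0,1],[0,0.022,0.04,0,1],[0,0.022,0.04,0,1]]' && python3 -m handwheel '[[0.01,0.022,0.04,0,1],[0.01,0.022,0.04,0,1],[0.01,0.022,0.04,0,1],[0.01,0.022,0.04,0,1],[0.01,0.022,0.04,0,1]]'; python3 -c "
from h import *
plan(.473,.209,.10,9)"
```

```text
time: 1.35
tcp_pos: [0.3219, 0.4205, 0.2147]
orientation: [-0.691, 1.557, -2.097]
force: [1.0, 0.6, 0.0]
opening: 0.996
time: 1.77
tcp_pos: [0.4484, 0.2601, 0.1732]
orientation: [-0.663, 1.562, -2.046]
force: [0.7, 1.3, 0.8]
opening: 0.998
t 1.77 tcp [0.4484 0.2601 0.1732] tilt [-1.     -0.0055  0.007 ] jaw 10.7 tool z yaw -79.3 F [0.7 1.3 0.8] open 0.998 q7 [-0.92  0.29  0.37  1.92 -0.12  0.95 -0.31]
shift mm [73.5 15.1 54.3] turn 1.7
```

```bash
python3 -m handwheel '[[0.014,0.005,0.02,0.8,1],[0.014,0.005,0.02,0.8,1],[0.014,0.004,0.014,0,1],[0.015,0,0,0,1],[0.015,0,0,0,1]]'; python3 -c "
from h import *
plan(.473,.209,.030,9)"
```

```text
time: 2.18
tcp_pos: [0.4794, 0.1954, 0.1003]
orientation: [0.016, 1.561, -1.392]
force: [-1.0, 0.1, 1.2]
opening: 0.996
t 2.18 tcp [0.4794 0.1954 0.1003] tilt [-1.0e+00  2.0e-04  9.6e-03] jaw 9.3 tool z yaw -80.7 F [-1.   0.1  1.2] open 0.996 q7 [-0.78  0.39  0.37  2.   -0.18  0.79 -0.14]
shift mm [ 70.2  -4.1 -15.2] turn 0.3
```

```bash
python3 -m handwheel '[[0,-0.004,-0.013,0,1],[0,0,0,0,1],[0.015,0,0,0,1],[0.015,0,0,0,1],[0,0,0,0,1]]'; python3 -c "
from h import *
plan(.473,.209,.030,9)"
```

```text
time: 2.6
tcp_pos: [0.4715, 0.2091, 0.0688]
orientation: [-0.261, 1.56, -1.655]
force: [-0.0, -0.5, -0.5]
opening: 1.001
t 2.6 tcp [0.4715 0.2091 0.0688] tilt [-0.9999 -0.0027  0.01  ] jaw 10.1 tool z yaw -79.9 F [-0.  -0.5 -0.5] open 1.001 q7 [-0.79  0.44  0.35  2.02 -0.21  0.72 -0.14]
shift mm [38.8  1.5 -0. ] turn 1.1
```

```bash
python3 -m handwheel '[[0.012,0.0015,0,1,1],[0.012,0,0,0,1],[0.012,0,0,0,1],[0,0,0,0,1]]'; python3 -c "
from h import *
plan(.473,.209,.030,9)"; python3 -m handwheel '[[0,0,0,0,0],[0,0,0,0,0],[0,0,0,0,0],[0,0,0,0,0],[0,0,0,0,0]]';python3 -m handwheel '[[0,0,0,0,0],[0,0,0,0,0],[0,0,0,0,0]]'
```

```text
time: 2.93
tcp_pos: [0.4741, 0.2122, 0.033]
orientation: [0.179, 1.563, -1.228]
force: [-0.2, -0.6, -0.3]
opening: 0.995
t 2.93 tcp [0.4741 0.2122 0.033 ] tilt [-1.      0.0014  0.0075] jaw 9.4 tool z yaw -80.6 F [-0.2 -0.6 -0.3] open 0.995 q7 [-0.77  0.5   0.32  2.04 -0.24  0.64 -0.12]
shift mm [ 3.  -1.7  3. ] turn 0.4
time: 3.35
tcp_pos: [0.4749, 0.2128, 0.0342]
orientation: [0.352, 1.563, -1.054]
force: [-0.7, -0.7, -1.3]
opening: 0.658
time: 3.6
tcp_pos: [0.4755, 0.2131, 0.0351]
orientation: [0.58, 1.563, -0.826]
force: [-0.2, -0.3, -0.2]
opening: 0.433
```

```bash
python3 -m handwheel '[[0.005,-0.002,0.004,0,0.45],[0,0,0,0,0.45]]'; python3 -c "
from h import *
plan(.473,.209,.029,9)"
```

```text
time: 3.77
tcp_pos: [0.4742, 0.2086, 0.03]
orientation: [0.672, 1.563, -0.733]
force: [-0.1, -0.1, -0.1]
opening: 0.45
t 3.77 tcp [0.4742 0.2086 0.03  ] tilt [-1.      0.0047  0.0059] jaw 9.5 tool z yaw -80.5 F [-0.1 -0.1 -0.1] open 0.45 q7 [-0.76  0.5   0.32  2.05 -0.25  0.63 -0.11]
shift mm [ 1.  -1.2 -0.6] turn 0.5
```

```bash
python3 -m handwheel '[[0.001,-0.001,0,0,0],[0,0,0,0,0],[0,0,0,0,0],[0,0,0,0,0],[0,0,0,0,0]]'; python3 -m handwheel '[[-0.02,0,0,0,0],[-0.03,0,0,0,0],[-0.03,0,0,0,0],[-0.02,0,0,0,0],[0,0,0,0,0]]'; python3 -c "
from h import *
plan(.423,-.291,.12,-5.5)"
```

```text
time: 4.18
tcp_pos: [0.473, 0.208, 0.0286]
orientation: [0.602, 1.563, -0.805]
force: [0.4, -0.6, 0.5]
opening: 0.34
time: 4.6
tcp_pos: [0.4709, 0.2074, 0.1305]
orientation: [-0.145, 1.561, -1.552]
force: [0.1, 1.1, 0.9]
opening: 0.333
t 4.6 tcp [0.4709 0.2074 0.1305] tilt [-1.     -0.0014  0.0093] jaw 9.4 tool z yaw -80.6 F [0.1 1.1 0.9] open 0.333 q7 [-0.83  0.34  0.39  1.98 -0.16  0.85 -0.19]
shift mm [  15.2 -128.5  483.8] turn 14.9
```

```bash
python3 -m handwheel '[[0,0,0,7,0],[0,0,0,7,0],[0,0,0,0,0]]';  python3 -m handwheel '[[0,0,0.04,0,0],[0,0,0.04,0,0],[0,0,0.04,0,0],[0,0,0.04,0,0],[0,0,0.04,0,0]]'; python3 -m handwheel '[[0,0,0.04,0,0],[0,0,0.04,0,0],[0,0,0.04,0,0],[0,0,0.03,0,0],[0,0,0,0,0]]'; python3 -c "
from h import *
plan(.423,-.291,.12,-5.5)"
```

```text
time: 4.85
tcp_pos: [0.4713, 0.208, 0.1312]
orientation: [0.459, 1.564, -1.201]
force: [-0.5, -0.4, -0.0]
opening: 0.337
time: 5.27
tcp_pos: [0.4544, 0.0124, 0.1285]
orientation: [0.204, 1.564, -1.416]
force: [0.9, 0.2, 0.0]
opening: 0.341
time: 5.68
tcp_pos: [0.443, -0.1517, 0.1273]
orientation: [-0.075, 1.56, -1.68]
force: [-0.2, 0.4, -1.1]
opening: 0.341
t 5.68 tcp [ 0.443  -0.1517  0.1273] tilt [-9.999e-01 -8.000e-04  1.040e-02] jaw -2.0 tool z yaw -92.0 F [-0.2  0.4 -1.1] open 0.341 q7 [-0.27  0.29  0.58  2.1  -0.2   0.81  0.4 ]
shift mm [  8.8 -15.1 139.8] turn 3.5
```

```bash
python3 -m handwheel '[[0.005,-0.004,0.035,3.5,0],[0.005,-0.004,0.035,0,0],[0.005,-0.004,0.035,0,0],[0.005,-0.003,0.024,0,0],[0,0,0,0,0]]'; python3 -m handwheel '[[0.01,0,0,0,0],[0.01,0,0,0,0],[0.01,0,0,0,0],[0,0,0,0,0]]'; python3 - <<'E'
from h import *
plan(.423,-.291,.045,-5.5)
im,d=viewer.snapshot("side"); t,_=viewer.snapshot("top")
cv2.imwrite("pics/hov.png",np.hstack([cv2.resize(im[90:190,230:360],(390,300),interpolation=cv2.INTER_CUBIC),cv2.resize(t[150:250,290:420],(390,300),interpolation=cv2.INTER_CUBIC)]))
E
```

```text
time: 6.1
tcp_pos: [0.4166, -0.2835, 0.1046]
orientation: [-0.32, 1.559, -1.968]
force: [-0.3, 1.2, -0.4]
opening: 0.337
time: 6.43
tcp_pos: [0.416, -0.2809, 0.0696]
orientation: [-0.64, 1.56, -2.281]
force: [0.3, 0.4, -0.8]
opening: 0.336
t 6.43 tcp [ 0.416  -0.2809  0.0696] tilt [-0.9999 -0.0066  0.0089] jaw -4.0 tool z yaw -94.0 F [ 0.3  0.4 -0.8] open 0.336 q7 [ 0.05  0.45  0.55  2.07 -0.34  0.72  0.75]
shift mm [24.7  7.9  9.4] turn 1.5
```

View pics/hov.png

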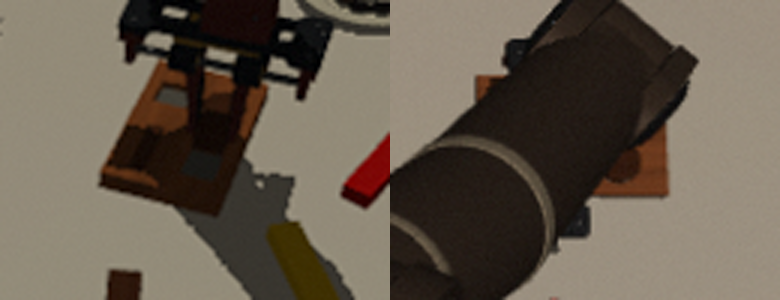

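The view is mostly hidden by the arm. It shows the piece held above the nest, with the fingers at crop (215,130) and the nest at (205,160). I go on by the numbers.

```bash
python3 -m handwheel '[[0.01,0.008,0.009,1.5,0],[0.01,0,0,0,0],[0,0,0,0,0]]'; python3 - <<'E'
from h import *
plan(.423,-.291,.022,-5.5)
E
```

```text
time: 6.78
tcp_pos: [0.4256, -0.2891, 0.051]
orientation: [-0.369, 1.561, -2.032]
force: [-0.0, 0.7, -0.7]
opening: 0.34
t 6.78 tcp [ 0.4256 -0.2891  0.051 ] tilt [-1.     -0.0035  0.0091] jaw -5.3 tool z yaw -95.3 F [-0.   0.7 -0.7] open 0.34 q7 [ 0.08  0.49  0.53  2.05 -0.37  0.69  0.76]
shift mm [29.1 -2.3  1.9] turn 0.2
```

```bash
python3 -m handwheel '[[0.01,-0.002,0.002,0,0],[0.008,0,0,0,0],[0,0,0,0,0]]'; python3 - <<'E'
from h import *
plan(.423,-.291,.022,-5.5)
E
```

```text
time: 7.03
tcp_pos: [0.4234, -0.2899, 0.032]
orientation: [-0.326, 1.562, -1.986]
force: [-0.3, 0.7, -0.6]
opening: 0.337
t 7.03 tcp [ 0.4234 -0.2899  0.032 ] tilt [-1.     -0.003   0.0087] jaw -5.1 tool z yaw -95.1 F [-0.3  0.7 -0.6] open 0.337 q7 [ 0.11  0.52  0.51  2.06 -0.4   0.65  0.79]
shift mm [10.  -0.3  1.1] turn 0.4
```

```bash
python3 -m handwheel '[[0.006,0,0.001,0.4,0],[0.003,0,0,0,0],[0,0,0,0,0]]'; python3 - <<'E'
from h import *
plan(.423,-.291,.0215,-5.5)
E
```

```text
time: 7.28
tcp_pos: [0.4227, -0.2908, 0.022]
orientation: [-0.369, 1.562, -2.036]
force: [-0.0, -0.7, -0.3]
opening: 0.335
t 7.28 tcp [ 0.4227 -0.2908  0.022 ] tilt [-1.     -0.0033  0.0085] jaw -5.5 tool z yaw -95.5 F [-0.  -0.7 -0.3] open 0.335 q7 [ 0.12  0.54  0.5   2.07 -0.41  0.63  0.8 ]
shift mm [0.5 0.3 0.2] turn -0.0
```

```bash
python3 -m handwheel '[[0,0,0,0,0.5],[0,0,0,0,0.5],[0,0,0,0,0.5],[-0.01,0,0,0,0.5],[-0.02,0,0,0,0.5]]'; python3 -m handwheel '[[-0.03,0,0,0,1],[-0.04,0,0,0,1],[-0.04,0,-0.03,0,1],[0,0,-0.04,0,1],[0,0,-0.04,0,1]]'; python3 -m handwheel '[[0,0,-0.04,0,1],[0,0,-0.02,0,1],[0,0,0,0,1]]'; python3 - <<'E'
from h import *
plan(.449,-.067,.10,10)
im,d=viewer.snapshot("side"); t,_=viewer.snapshot("top")
cv2.imwrite("pics/pl.png",np.hstack([cv2.resize(im[90:190,230:360],(390,300),interpolation=cv2.INTER_CUBIC),cv2.resize(t[165:225,310:388],(390,300),interpolation=cv2.INTER_CUBIC)]))
E
```

```text
time: 7.7
tcp_pos: [0.421, -0.2897, 0.051]
orientation: [-0.864, 1.56, -2.531]
force: [0.8, 0.9, 0.9]
opening: 0.506
time: 8.12
tcp_pos: [0.432, -0.1923, 0.1646]
orientation: [-0.143, 1.559, -1.827]
force: [0.2, 0.7, 0.0]
opening: 0.839
time: 8.37
tcp_pos: [0.4405, -0.1239, 0.1681]
orientation: [0.527, 1.562, -1.151]
force: [0.4, 0.2, -0.4]
opening: 0.996
t 8.37 tcp [ 0.4405 -0.1239  0.1681] tilt [-1.      0.0046  0.0079] jaw -6.2 tool z yaw -96.2 F [ 0.4  0.2 -0.4] open 0.996 q7 [-0.37  0.2   0.61  2.09 -0.14  0.89  0.21]
shift mm [ 67.6   2.  -58. ] turn -16.2
```

View pics/pl.png

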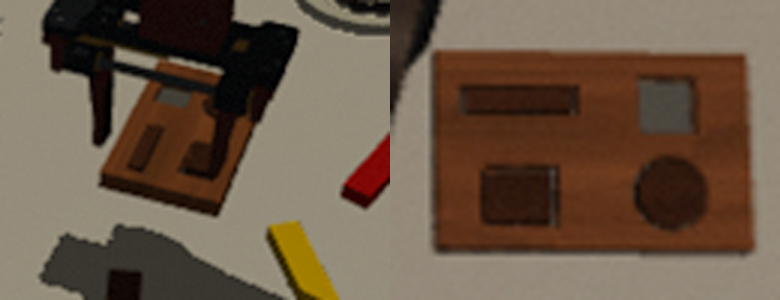

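The piece is seated in the rectangular nest, at right crop (518,195), with only a thin gap on its right. Now the bar.

```bash
python3 -m handwheel '[[0,0,0,-7,1],[0,0,0,-7,1],[0.01,0.009,-0.02,-2.2,1],[0.02,0.009,-0.02,0,1],[0.02,0,-0.005,0,1]]'; python3 -m handwheel '[[0.01,0,0,0,1],[0,0,0,0,1]]';  python3 - <<'E'
from h import *
plan(.449,-.067,.007,10.2)
E
```

```text
time: 8.88
tcp_pos: [0.4541, -0.0897, 0.1211]
orientation: [0.665, 1.552, -0.736]
force: [0.4, 0.9, 0.7]
opening: 0.996
time: 9.05
tcp_pos: [0.4525, -0.0905, 0.1075]
orientation: [0.421, 1.554, -0.983]
force: [0.2, 0.2, -0.1]
opening: 1.0
t 9.05 tcp [ 0.4525 -0.0905  0.1075] tilt [-0.9999  0.0068  0.0151] jaw 9.5 tool z yaw -80.5 F [ 0.2  0.2 -0.1] open 1.0 q7 [-0.35  0.3   0.51  2.14 -0.2   0.74  0.46]
shift mm [100.1  -0.2 -25.3] turn -0.7
```

```bash
python3 -m handwheel '[[0.02,0,-0.022,-0.7,1],[0.025,0,0,0,1],[0.025,0,0,0,1],[0.01,0,0,0,1],[0,0,0,0,1]]';  python3 - <<'E'
from h import *
plan(.449,-.067,.007,10.2)
E
```

```text
time: 9.47
tcp_pos: [0.4519, -0.0752, 0.0262]
orientation: [0.476, 1.55, -0.927]
force: [0.1, -0.0, 0.3]
opening: 0.999
t 9.47 tcp [ 0.4519 -0.0752  0.0262] tilt [-0.9998  0.0096  0.0187] jaw 9.6 tool z yaw -80.4 F [ 0.1 -0.   0.3] open 0.999 q7 [-0.29  0.44  0.42  2.2  -0.32  0.54  0.53]
shift mm [19.  -1.7 -8.9] turn -0.6
```

```bash
python3 -m handwheel '[[0.012,-0.001,-0.008,-0.6,1],[0.006,0,0,0,0.45],[0,0,0,0,0.45],[0,0,0,0,0.45],[0,0,0,0,0.45]]'; python3 -m handwheel '[[0,0,0,0,0.45],[0,0,0,0,0.45],[0,0,0,0,0.45]]';  python3 - <<'E'
from h import *
plan(.449,-.067,.007,10.2)
E
```

```text
time: 9.88
tcp_pos: [0.4519, -0.0722, 0.0104]
orientation: [0.505, 1.547, -0.897]
force: [-0.3, 0.4, 0.3]
opening: 0.735
time: 10.13
tcp_pos: [0.4534, -0.0731, 0.0123]
orientation: [0.607, 1.545, -0.796]
force: [1.2, -0.3, -1.9]
opening: 0.508
t 10.13 tcp [ 0.4534 -0.0731  0.0123] tilt [-0.9997  0.0149  0.0215] jaw 9.6 tool z yaw -80.4 F [ 1.2 -0.3 -1.9] open 0.508 q7 [-0.28  0.47  0.4   2.21 -0.34  0.5   0.54]
shift mm [ 5.1 -3.4 -6.8] turn -0.6
```

```bash
python3 -m handwheel '[[0.006,-0.003,-0.01,-0.6,0.45],[0,0,0,0,0],[0,0,0,0,0],[0,0,0,0,0],[0,0,0,0,0]]'; python3 - <<'E'
from h import *
plan(.449,-.067,.007,10.2)
E
python3 -m handwheel '[[-0.02,0,0,0,0],[-0.04,0,0,0,0],[-0.03,0,0,0,0],[0,0,0,0,0]]'; python3 - <<'E'
from h import *
b=np.array([.518,.2115]);a=np.radians(3.5);X=np.array([np.cos(a),np.sin(a)]);Y=np.array([-X[1],X[0]])
print(b+.010*X+.024*Y)
plan(*(b+.010*X+.024*Y),.10,3.5)
E
```

```text
time: 10.55
tcp_pos: [0.4492, -0.0628, 0.0063]
orientation: [0.649, 1.543, -0.742]
force: [0.0, -0.3, 0.7]
opening: 0.343
t 10.55 tcp [ 0.4492 -0.0628  0.0063] tilt [-0.9996  0.0168  0.0222] jaw 10.3 tool z yaw -79.7 F [ 0.  -0.3  0.7] open 0.343 q7 [-0.3   0.47  0.39  2.23 -0.35  0.47  0.54]
shift mm [-0.6 -0.9  4.1] turn 0.1
time: 10.88
tcp_pos: [0.4446, -0.0614, 0.097]
orientation: [0.354, 1.547, -1.038]
force: [0.9, 0.2, -0.1]
opening: 0.336
[0.52651618 0.23606572]
t 10.88 tcp [ 0.4446 -0.0614  0.097 ] tilt [-0.9997  0.0082  0.0221] jaw 10.3 tool z yaw -79.8 F [ 0.9  0.2 -0.1] open 0.336 q7 [-0.43  0.3   0.52  2.18 -0.2   0.7   0.41]
shift mm [  -8.1  133.6 -278.1] turn 6.8
```

```bash
python3 -m handwheel '[[0,0,0,6.8,0],[-0.004,0.012,-0.036,0,0],[-0.004,0.012,-0.036,0,0],[0,0.012,-0.036,0,0],[0,0.012,-0.036,0,0]]'; python3 -m handwheel '[[0,0.012,-0.036,0,0],[0,0.012,-0.036,0,0],[0,0.012,-0.036,0,0],[0,0,0,0,0]]'; python3 - <<'E'
from h import *
plan(.5265,.236,.07,3.5)
E
```

```text
time: 11.3
tcp_pos: [0.4845, 0.0825, 0.1034]
orientation: [0.599, 1.546, -0.932]
force: [1.3, -0.2, -1.6]
opening: 0.34
time: 11.63
tcp_pos: [0.5157, 0.2067, 0.098]
orientation: [0.624, 1.55, -0.898]
force: [-0.6, 0.7, -1.2]
opening: 0.338
t 11.63 tcp [0.5157 0.2067 0.098 ] tilt [-0.9998  0.0122  0.017 ] jaw 2.8 tool z yaw -87.2 F [-0.6  0.7 -1.2] open 0.338 q7 [-0.84  0.46  0.47  1.92 -0.25  0.81 -0.19]
shift mm [ 27.6  11.8 -29.2] turn -0.7
```

```bash
python3 -m handwheel '[[0.01,0.011,-0.025,-0.7,0],[0.012,0,0,0,0],[0,0,0,0,0],[0,0,0,0,0]]'; python3 - <<'E'
from h import *
plan(.5265,.236,.028,3.5)
im,d=viewer.snapshot("side"); t,_=viewer.snapshot("top")
cv2.imwrite("pics/bd.png",np.hstack([cv2.resize(im[210:350,130:300],(425,350),interpolation=cv2.INTER_CUBIC),cv2.resize(t[140:230,110:220],(375,350),interpolation=cv2.INTER_CUBIC)]))
E
```

```text
time: 11.97
tcp_pos: [0.5239, 0.2367, 0.0705]
orientation: [0.419, 1.551, -1.083]
force: [1.0, -0.3, -0.7]
opening: 0.338
t 11.97 tcp [0.5239 0.2367 0.0705] tilt [-0.9998  0.0079  0.0176] jaw 3.9 tool z yaw -86.1 F [ 1.  -0.3 -0.7] open 0.338 q7 [-0.85  0.53  0.44  1.89 -0.28  0.78 -0.19]
shift mm [42.6  2.2  0.1] turn 0.4
```

View pics/bd.png

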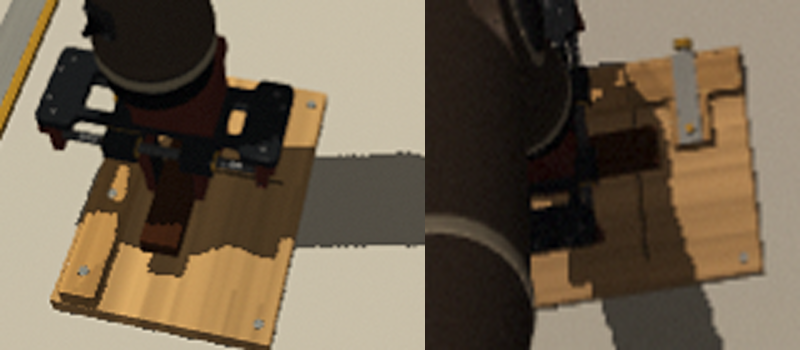

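```bash
python3 -m handwheel '[[0.016,0.002,0,0.4,0],[0.014,0,0,0,0],[0.004,0,0,0,0],[0,0,0,0,0]]'; python3 - <<'E'
from h import *
plan(.5265,.236,.0265,3.5)
E
```

```text
time: 12.4
tcp_pos: [0.5278, 0.2323, 0.0389]
orientation: [0.615, 1.551, -0.901]
force: [-0.0, 0.1, -0.2]
opening: 0.338
t 12.4 tcp [0.5278 0.2323 0.0389] tilt [-0.9998  0.0114  0.0162] jaw 3.2 tool z yaw -86.8 F [-0.   0.1 -0.2] open 0.338 q7 [-0.82  0.58  0.42  1.9  -0.31  0.72 -0.17]
shift mm [12.3 -1.2 -3.9] turn -0.3
```

```bash
python3 -m handwheel '[[0.008,-0.002,-0.003,-0.3,0],[0.004,0,0,0,0],[0,0,0,0,0]]'; python3 - <<'E'
from h import *
plan(.5265,.236,.0265,3.5)
E
python3 -m handwheel '[[0.003,0,0,0,0],[0,0,0.003,0,0],[0,0,0.003,0,0]]'; python3 - <<'E'
from h import *
plan(.5265,.236,.0265,3.5)
E
```

```text
time: 12.65
tcp_pos: [0.5266, 0.2344, 0.0279]
orientation: [0.722, 1.551, -0.789]
force: [-0.2, -0.7, -1.3]
opening: 0.339
t 12.65 tcp [0.5266 0.2344 0.0279] tilt [-0.9998  0.0133  0.0151] jaw 3.4 tool z yaw -86.6 F [-0.2 -0.7 -1.3] open 0.339 q7 [-0.82  0.59  0.41  1.91 -0.32  0.7  -0.16]
shift mm [ 1.4  0.  -1.6] turn -0.1
time: 12.9
tcp_pos: [0.5277, 0.2298, 0.0267]
orientation: [0.869, 1.551, -0.642]
force: [-0.2, 0.4, -1.1]
opening: 0.336
t 12.9 tcp [0.5277 0.2298 0.0267] tilt [-0.9998  0.0152  0.0128] jaw 3.5 tool z yaw -86.5 F [-0.2  0.4 -1.1] open 0.336 q7 [-0.81  0.59  0.41  1.92 -0.32  0.69 -0.15]
shift mm [ 0.1 -0.8 -6.2] turn -0.0
```

```bash
python3 -m handwheel '[[0.001,0,0.004,0,0],[0,0,0.003,0,0]]';python3 -m handwheel '[[0,0,0.003,0,0],[0,0,0.003,0,0]]';python3 -m handwheel '[[0,0,0.003,0,0],[0,0,0.003,0,0]]'
```

```text
time: 13.07
tcp_pos: [0.5279, 0.2283, 0.0267]
orientation: [1.237, 1.553, -0.27]
force: [-1.0, 8.3, -0.2]
opening: 0.34
time: 13.23
tcp_pos: [0.5276, 0.2283, 0.0274]
orientation: [1.648, 1.553, 0.145]
force: [-1.5, 7.5, -1.9]
opening: 0.341
time: 13.4
tcp_pos: [0.5273, 0.2282, 0.0279]
orientation: [1.987, 1.55, 0.488]
force: [-1.6, 7.6, -1.5]
opening: 0.341
```

```bash
python3 -m handwheel '[[0.002,0,0.001,0,0],[0,0,0,0,0.46],[0,0,0,0,0.46],[0,0,0,0,0.46]]'; python3 -c "
from h import *
plan(.5,.2,.1,93.5)"; python3 -m handwheel '[[-0.02,0,0,0,0.46],[-0.03,0,0,0,0.46],[-0.03,0,0,0,0.2],[-0.02,0,0,0,0],[0,0,0,0,0]]'; python3 -c "
from h import *
plan(.5,.22,.1,93.5)"
```

```text
time: 13.73
tcp_pos: [0.5277, 0.2278, 0.0263]
orientation: [2.024, 1.549, 0.526]
force: [-0.1, -0.1, 0.1]
opening: 0.453
t 13.73 tcp [0.5277 0.2278 0.0263] tilt [-0.9998  0.0196 -0.0096] jaw 4.2 tool z yaw -85.8 F [-0.1 -0.1  0.1] open 0.453 q7 [-0.78  0.58  0.38  1.93 -0.34  0.67 -0.11]
shift mm [-74.5 -28.2  25. ] turn -89.3
time: 14.15
tcp_pos: [0.5251, 0.2226, 0.1281]
orientation: [1.819, 1.555, 0.317]
force: [0.6, 0.2, -0.4]
opening: 0.273
t 14.15 tcp [0.5251 0.2226 0.1281] tilt [-0.9999  0.0151 -0.0038] jaw 3.9 tool z yaw -86.1 F [ 0.6  0.2 -0.4] open 0.273 q7 [-0.84  0.44  0.47  1.87 -0.25  0.88 -0.19]
shift mm [ 27.7 -25.7   1. ] turn -89.6
```

```bash
python3 -m handwheel '[[0,0,0,-7,0],[0,0,0,-7,0],[0,0,0,-7,0],[0,0,0,-7,0],[0,0,0,-7,0]]'; python3 -m handwheel '[[0,0,0,-7,0],[0,0,0,-7,0],[0,0,0,-7,0],[0,0,0,-7,0],[0,0,0,-7,0]]';python3 -m handwheel '[[0,0,0,-7,0],[0,0,0,-7,0],[0,0,0,-5.5,0],[0,0,0,0,0]]'; python3 - <<'E'
from h import *
plan(.4872,.2247,.06,93.5)
im,d=viewer.snapshot("side"); t,_=viewer.snapshot("top")
cv2.imwrite("pics/bd2.png",np.hstack([cv2.resize(im[210:350,130:300],(425,350),interpolation=cv2.INTER_CUBIC),cv2.resize(t[140:230,110:220],(375,350),interpolation=cv2.INTER_CUBIC)]))
E
```

```text
time: 14.57
tcp_pos: [0.5257, 0.2211, 0.1278]
orientation: [1.125, 1.553, 0.246]
force: [0.6, -0.5, -0.0]
opening: 0.005
time: 14.98
tcp_pos: [0.5245, 0.2183, 0.1237]
orientation: [0.34, 1.557, 0.086]
force: [0.0, 0.6, -0.2]
opening: 0.0
time: 15.32
tcp_pos: [0.5235, 0.2158, 0.1203]
orientation: [-0.214, 1.561, -0.112]
force: [0.8, 0.2, -0.1]
opening: 0.007
t 15.32 tcp [0.5235 0.2158 0.1203] tilt [-1.     -0.0021  0.0097] jaw 95.8 tool z yaw 5.8 F [ 0.8  0.2 -0.1] open 0.007 q7 [-0.55  0.42  0.08  1.86 -0.04  0.86  1.23]
shift mm [ 59.9  12.7 -35.8] turn 2.3
```

View pics/bd2.png

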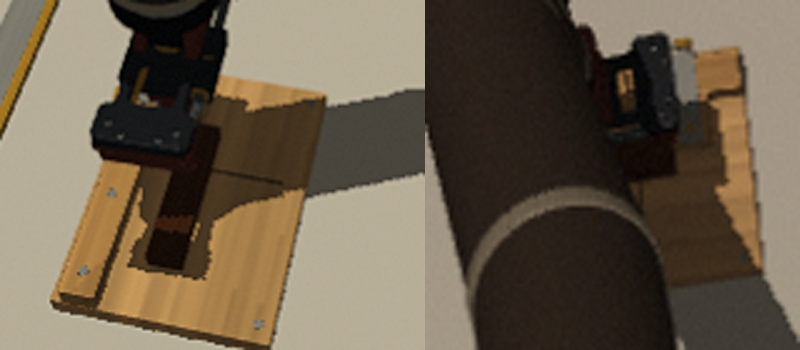

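The bar lies flat on the deck, parallel to the fence. In the left crop it runs from (205,135) to (165,255), with its end at the stop and a gap to the fence. Next is the sideways push from its open side.

```bash
python3 -m handwheel '[[0,0.007,-0.02,2.3,0],[0.015,0.005,-0.016,0,0],[0.025,0,0,0,0],[0.01,0,0,0,0],[0,0,0,0,0]]'; python3 - <<'E'
from h import *
plan(.485,.2247,.026,93.5)
E
```

```text
time: 15.83
tcp_pos: [0.4874, 0.2249, 0.0686]
orientation: [-0.052, 1.558, -0.019]
force: [0.5, 0.9, 0.4]
opening: 0.007
t 15.83 tcp [0.4874 0.2249 0.0686] tilt [-9.999e-01 -6.000e-04  1.240e-02] jaw 91.9 tool z yaw 1.9 F [0.5 0.9 0.4] open 0.007 q7 [-0.59  0.44  0.09  1.97 -0.05  0.71  1.12]
shift mm [42.6 -0.1 -2.9] turn -1.6
```

```bash
python3 -m handwheel '[[0.018,0,-0.002,-1.6,0],[0.016,0,0,0,0],[0.004,0,0,0,0],[0,0,0,0,0]]'; python3 - <<'E'
from h import *
plan(.5,.2247,.026,93.5)
E
```

```text
time: 16.17
tcp_pos: [0.4882, 0.2248, 0.0312]
orientation: [-0.079, 1.557, -0.025]
force: [0.2, -0.1, -0.2]
opening: 0.004
t 16.17 tcp [0.4882 0.2248 0.0312] tilt [-0.9999 -0.0011  0.0142] jaw 93.1 tool z yaw 3.1 F [ 0.2 -0.1 -0.2] open 0.004 q7 [-0.58  0.5   0.08  1.99 -0.05  0.63  1.14]
shift mm [ 5.3 -0.8 11.7] turn -0.4
```

```bash
python3 -m handwheel '[[0.005,0,0.006,0,0],[0,0,0.008,0,0],[0,0,0.008,0,0],[0,0,0.006,0,0]]'; python3 -m handwheel '[[0.001,0,0.005,0,0],[0,0,0.005,0,0],[0,0,0.004,0,0],[0,0,0.004,0,0]]'; python3 - <<'E'
from h import *
plan(.528,.2275,.026,93.5)
E
```

```text
time: 16.5
tcp_pos: [0.5198, 0.2268, 0.029]
orientation: [-0.018, 1.555, 0.034]
force: [-0.5, -0.6, -0.8]
opening: 0.006
time: 16.83
tcp_pos: [0.5277, 0.2271, 0.0273]
orientation: [-2.697, 1.561, -2.643]
force: [-11.8, 0.6, 7.0]
opening: 0.006
t 16.83 tcp [0.5277 0.2271 0.0273] tilt [-1.     -0.0041 -0.0086] jaw 93.1 tool z yaw 3.1 F [-11.8   0.6   7. ] open 0.006 q7 [-0.54  0.57  0.07  1.88 -0.06  0.7   1.19]
shift mm [1.3 0.3 0.3] turn -0.4
```

```bash
python3 -m handwheel '[[0,0,-0.006,0,0],[-0.015,0,0,0,0],[-0.02,0,0,0,0],[0,0.006,0.015,0,0],[0,0,0.005,0,0]]'; python3 - <<'E'
from h import *
plan(.550,.2335,.040,93.5)
E
```

```text
time: 17.25
tcp_pos: [0.5407, 0.234, 0.0632]
orientation: [-2.763, 1.558, -2.71]
force: [-0.3, -0.6, 0.3]
opening: 0.004
t 17.25 tcp [0.5407 0.234  0.0632] tilt [-0.9999 -0.0046 -0.0115] jaw 93.1 tool z yaw 3.1 F [-0.3 -0.6  0.3] open 0.004 q7 [-0.55  0.54  0.08  1.83 -0.06  0.79  1.18]
shift mm [23.1 -0.9  9.5] turn -0.4
```

```bash
python3 -m handwheel '[[0.01,0,0.006,0,0],[0.008,0,0,0,0],[0,0,0,0,0]]';python3 -m handwheel '[[0.004,0,0,0,0],[0.004,0,0,0,0],[0.004,0,0,0,0]]'; python3 - <<'E'
from h import *
plan(.550,.2335,.038,93.5)
E
```

```text
time: 17.5
tcp_pos: [0.5487, 0.2338, 0.044]
orientation: [-2.704, 1.562, -2.651]
force: [-0.4, -0.0, -0.0]
opening: 0.003
time: 17.75
tcp_pos: [0.5485, 0.2333, 0.0381]
orientation: [-2.807, 1.561, -2.756]
force: [-17.5, -7.3, 59.5]
opening: 0.008
t 17.75 tcp [0.5485 0.2333 0.0381] tilt [-1.     -0.0032 -0.0092] jaw 92.9 tool z yaw 2.9 F [-17.5  -7.3  59.5] open 0.008 q7 [-0.54  0.58  0.08  1.83 -0.06  0.75  1.19]
shift mm [0.  0.1 1.5] turn -0.6
```

```bash
python3 -m handwheel '[[0.001,0,0.002,0,0],[0.001,0,0.003,0,0]]';python3 -m handwheel '[[0.001,0,0.003,0,0],[0.001,0,0.003,0,0]]'; python3 - <<'E'
from h import *
plan(.550,.2335,.038,93.5)
E
```

```text
time: 17.92
tcp_pos: [0.5525, 0.2336, 0.0386]
orientation: [-2.908, 1.562, -2.857]
force: [-0.9, 0.4, 0.9]
opening: 0.003
time: 18.08
tcp_pos: [0.5532, 0.2336, 0.0383]
orientation: [-2.978, 1.551, -2.926]
force: [-16.1, -4.1, 32.0]
opening: 0.005
t 18.08 tcp [0.5532 0.2336 0.0383] tilt [-0.9998 -0.0032 -0.0191] jaw 93.0 tool z yaw 3.0 F [-16.1  -4.1  32. ] open 0.005 q7 [-0.53  0.59  0.07  1.8  -0.07  0.77  1.2 ]
shift mm [ 0.3  0.1 -3.2] turn -0.5
```

```bash
python3 -m handwheel '[[0.0005,-0.001,0.003,0,0],[0.0005,-0.001,0.003,0,0]]'; python3 - <<'E'
from h import *
plan(.550,.2335,.038,93.5)
im,d=viewer.snapshot("side"); t,_=viewer.snapshot("top")
cv2.imwrite("pics/end.png",np.hstack([cv2.resize(im[210:350,130:300],(425,350),interpolation=cv2.INTER_CUBIC),cv2.resize(t[140:230,110:220],(375,350),interpolation=cv2.INTER_CUBIC)]))
plan(.550,.2335,.038,93.5)
E
```

```text
time: 18.25
tcp_pos: [0.5541, 0.2334, 0.0384]
orientation: [-3.064, 1.542, -3.01]
force: [-11.5, 0.5, 19.0]
opening: 0.006
t 18.25 tcp [0.5541 0.2334 0.0384] tilt [-0.9996 -0.0022 -0.0282] jaw 93.1 tool z yaw 3.1 F [-11.5   0.5  19. ] open 0.006 q7 [-0.52  0.59  0.07  1.8  -0.07  0.78  1.21]
shift mm [ 0.5  0.3 -4. ] turn -0.4
t 18.35 tcp [0.5542 0.2334 0.0384] tilt [-0.9996 -0.0022 -0.0282] jaw 93.1 tool z yaw 3.1 F [-10.6  -0.5  19.1] open 0.004 q7 [-0.52  0.59  0.07  1.79 -0.07  0.78  1.21]
shift mm [ 0.5  0.3 -4.2] turn -0.4
```

View pics/end.png

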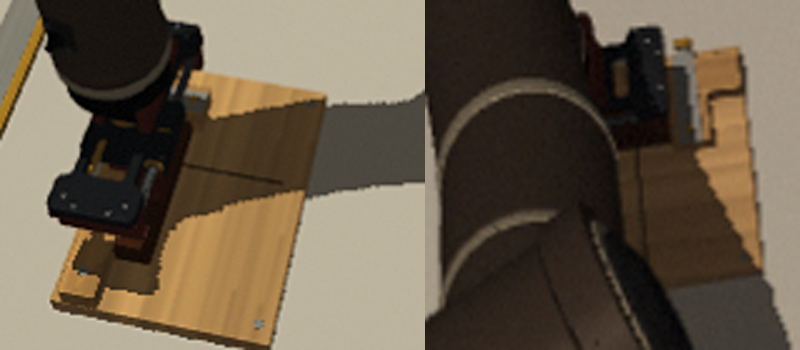

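The bar lies against the fence under the fingers and reaches the stop at right crop (670,140). One more press with a bias toward the stop will check that end. If it is seated, Fy builds up and the tool does not move.

```bash
python3 -m handwheel '[[0.0006,-0.004,0.002,0,0],[0.0006,-0.004,0.002,0,0]]'; python3 -m handwheel '[[0.0006,-0.002,0.003,0,0],[0.0006,-0.002,0.003,0,0]]'; python3 - <<'E'
from h import *
plan(.550,.2335,.038,93.5)
b=np.array([.518,.2115]);a=np.radians(3.5);R=np.array([[np.cos(a),np.sin(a)],[-np.sin(a),np.cos(a)]])
im,_=viewer.snapshot("side"); v=cv2.cvtColor(im,cv2.COLOR_BGR2HSV)
# sample along the bar's top centre line, board x=0.035, for its free end
for y in np.arange(.06,.096,.003):
    p=b+R.T@[.035,y]; u=proj("side",[[*p,.038]])[0]; print(y.round(3),u.round(1),v[int(round(u[1])),int(round(u[0]))])
plan(.550,.2335,.038,93.5)
E
```

```text
time: 18.52
tcp_pos: [0.5562, 0.2309, 0.0385]
orientation: [3.024, 1.54, 3.082]
force: [-5.3, 4.8, 10.2]
opening: 0.008
time: 18.68
tcp_pos: [0.5575, 0.2306, 0.0384]
orientation: [2.963, 1.532, 3.024]
force: [-13.9, 2.5, 23.9]
opening: 0.007
t 18.68 tcp [0.5575 0.2306 0.0384] tilt [-0.9993  0.0069 -0.0381] jaw 93.5 tool z yaw 3.5 F [-13.9   2.5  23.9] open 0.007 q7 [-0.5   0.6   0.06  1.78 -0.08  0.79  1.23]
shift mm [ 0.7  3.4 -7.3] turn -0.0
0.06 [184.5 303.2] [ 11 191  52]
0.063 [184.1 304.5] [  9 182  59]
0.066 [183.6 305.8] [ 10 184  61]
0.069 [183.2 307.2] [  9 173  31]
0.072 [182.7 308.5] [ 12 219  21]
0.075 [182.2 309.9] [ 10 182  21]
0.078 [181.8 311.2] [  8 174  22]
0.081 [181.3 312.6] [  8 170  18]
0.084 [180.8 314. ] [ 16 142  52]
0.087 [180.4 315.4] [ 17 144  71]
0.09 [179.9 316.7] [ 17 147  71]
0.093 [179.4 318.1] [ 16 144  69]
0.096 [179.  319.5] [ 16 139  75]
t 18.73 tcp [0.5575 0.2306 0.0384] tilt [-0.9992  0.007  -0.0386] jaw 93.5 tool z yaw 3.5 F [-11.2   2.2  20.7] open 0.006 q7 [-0.5   0.6   0.06  1.78 -0.08  0.79  1.23]
shift mm [ 0.8  3.4 -7.3] turn -0.0
```

```bash
python3 -m handwheel '[[-0.02,0,-0.005,0,0],[-0.04,0,0,0,0],[-0.02,0.03,-0.03,0,0],[0,0.04,-0.04,0,0],[0,0.04,-0.04,0,0]]'; python3 -m handwheel '[[0,0.04,-0.04,0,0],[0,0.03,-0.03,0,0],[0,0,0,0,0]]';  python3 - <<'E'
from h import *
plan(.550,.2335,.06,93.5)
im,d=viewer.snapshot("side"); t,_=viewer.snapshot("top")
for n,m,z in(("top",t,.038),("side",im,.038)):
    hv=cv2.cvtColor(m,cv2.COLOR_BGR2HSV); print(n,blob(n,hv[...,2]<85,proj(n,[[.553,.225,.038]])[0],z))
cv2.imwrite("pics/chk.png",np.hstack([cv2.resize(im[210:350,130:300],(425,350),interpolation=cv2.INTER_CUBIC),cv2.resize(t[140:230,110:220],(375,350),interpolation=cv2.INTER_CUBIC)]))
E
```

```text
time: 19.15
tcp_pos: [0.4602, 0.3095, 0.1181]
orientation: [3.127, 1.528, -3.112]
force: [0.1, 1.1, -0.4]
opening: 0.01
time: 19.4
tcp_pos: [0.3896, 0.3722, 0.1195]
orientation: [3.075, 1.524, 3.128]
force: [0.5, 0.9, -0.2]
opening: 0.0
t 19.4 tcp [0.3896 0.3722 0.1195] tilt [-0.9989  0.0031 -0.0469] jaw 93.0 tool z yaw 3.0 F [ 0.5  0.9 -0.2] open 0.0 q7 [-0.84  0.4   0.02  1.89 -0.05  0.89  0.83]
shift mm [  51.8 -147.1  155.5] turn -0.5
top (array([158.6, 173.3]), np.int32(541), array([563.4, 246.1]), array([0.5526, 0.2284]), array([ 63.1, 173. ]), 3.2)
side (array([113.7, 305.7]), np.int32(147), array([685.5, 311.9]), array([0.6859, 0.3163]), array([ 19.7, 107. ]), -3.0)
```

View pics/chk.png

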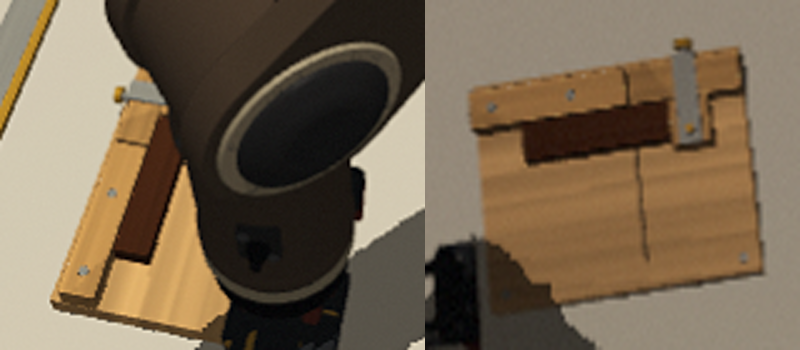

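In the top crop the bar's side lies against the fence, its left end is at (525,140), and its right end meets the stop at (669,120). It is seated in the corner, so I go back and press at about x = 0.548.

```bash
python3 -m handwheel '[[0,-0.036,0.037,0,0],[0,-0.036,0.037,0,0],[0,-0.036,0.037,0,0],[0,-0.03,0.03,0,0],[0,0,0,0,0]]'; python3 -m handwheel '[[0.015,0,0,0,0],[0.015,0,0,0,0],[0,0,0,0,0]]';  python3 - <<'E'
from h import *
plan(.546,.2335,.044,93.5)
E
```

```text
time: 19.92
tcp_pos: [0.5316, 0.2429, 0.1103]
orientation: [-3.043, 1.525, -2.992]
force: [0.8, -0.3, -0.6]
opening: 0.001
time: 20.17
tcp_pos: [0.5363, 0.2317, 0.0777]
orientation: [-2.938, 1.526, -2.903]
force: [-0.5, -0.8, 0.1]
opening: 0.006
t 20.17 tcp [0.5363 0.2317 0.0777] tilt [-0.999  -0.0091 -0.044 ] jaw 92.0 tool z yaw 2.0 F [-0.5 -0.8  0.1] open 0.006 q7 [-0.54  0.53  0.08  1.8  -0.07  0.86  1.18]
shift mm [33.2  1.7 11.2] turn -1.5
```

```bash
python3 -m handwheel '[[0.012,0.002,0.008,-1.5,0],[0.013,0,0.002,0,0],[0,0,0,0,0]]';  python3 - <<'E'
from h import *
plan(.546,.2335,.040,93.5)
E
```

```text
time: 20.42
tcp_pos: [0.5468, 0.229, 0.0505]
orientation: [-2.908, 1.524, -2.853]
force: [-1.0, -0.1, -0.6]
opening: 0.005
t 20.42 tcp [0.5468 0.229  0.0505] tilt [-0.9989 -0.0108 -0.0455] jaw 93.1 tool z yaw 3.1 F [-1.  -0.1 -0.6] open 0.005 q7 [-0.53  0.58  0.07  1.79 -0.07  0.82  1.21]
shift mm [10.4  4.6 -0. ] turn -0.4
```

```bash
python3 -m handwheel '[[0.007,0.005,-0.001,0,0],[0.002,0,0,0,0],[0,0,0,0,0]]';  python3 - <<'E'
from h import *
plan(.546,.2335,.0385,93.5)
E
```

```text
time: 20.67
tcp_pos: [0.5448, 0.2333, 0.0408]
orientation: [-2.894, 1.523, -2.842]
force: [0.2, 0.2, 0.5]
opening: 0.005
t 20.67 tcp [0.5448 0.2333 0.0408] tilt [-0.9989 -0.0117 -0.0464] jaw 93.0 tool z yaw 3.0 F [0.2 0.2 0.5] open 0.005 q7 [-0.53  0.59  0.07  1.8  -0.07  0.8   1.2 ]
shift mm [2.2 0.2 1.3] turn -0.5
```

```bash
python3 -m handwheel '[[0.0025,0,0.001,0,0],[0.001,-0.001,0.003,0,0],[0.001,-0.001,0.003,0,0]]';  python3 - <<'E'
from h import *
plan(.546,.2335,.0385,93.5)
E
```

```text
time: 20.92
tcp_pos: [0.5483, 0.2339, 0.0386]
orientation: [-2.942, 1.519, -2.888]
force: [-7.0, -0.7, 11.0]
opening: 0.01
t 20.92 tcp [0.5483 0.2339 0.0386] tilt [-0.9986 -0.0103 -0.051 ] jaw 93.2 tool z yaw 3.1 F [-7.  -0.7 11. ] open 0.01 q7 [-0.53  0.6   0.07  1.79 -0.07  0.81  1.21]
shift mm [ 0.3 -0.2 -2.3] turn -0.3
```

```bash
python3 -m handwheel '[[0.0014,-0.001,0.0045,0,0]]'; python3 - <<'E'
from h import *
plan(.546,.2335,.0385,93.5)
viewer.snapshot("side");viewer.snapshot("side");viewer.snapshot("side");viewer.snapshot("side")
plan(.546,.2335,.0385,93.5)
E
```

```text
time: 21.0
tcp_pos: [0.5507, 0.234, 0.0385]
orientation: [-2.965, 1.516, -2.909]
force: [-10.8, -0.8, 18.4]
opening: 0.004
t 21.0 tcp [0.5507 0.234  0.0385] tilt [-0.9985 -0.0097 -0.0542] jaw 93.2 tool z yaw 3.2 F [-10.8  -0.8  18.4] open 0.004 q7 [-0.52  0.6   0.07  1.78 -0.07  0.82  1.21]
shift mm [ 0.3 -0.2 -4.7] turn -0.3
t 21.2 tcp [0.5517 0.234  0.0386] tilt [-0.9986 -0.0094 -0.0523] jaw 93.2 tool z yaw 3.2 F [-7.1  0.3 12.1] open 0.006 q7 [-0.52  0.6   0.07  1.78 -0.07  0.82  1.21]
shift mm [ 0.4 -0.2 -5.7] turn -0.3
```

```bash
python3 -m handwheel '[[0.003,-0.0005,0.003,0,0]]'; python3 - <<'E'
from h import *
for i in range(4):
    s=sensors.observe(); print(s["time"].__round__(2),s["tcp_pos"].round(4),s["force"].round(1))
    for j in range(5): viewer.snapshot("side")
plan(.546,.2335,.0385,93.5)
E
```

```text
time: 21.28
tcp_pos: [0.5518, 0.2341, 0.0383]
orientation: [-2.98, 1.513, -2.923]
force: [-24.0, -8.2, 48.0]
opening: 0.007
21.28 [0.5518 0.2341 0.0383] [-24.   -8.2  48. ]
21.53 [0.5518 0.234  0.0385] [-15.9  -4.3  29.7]
21.78 [0.5518 0.234  0.0385] [-15.7  -4.4  29.6]
22.03 [0.5518 0.234  0.0385] [-16.   -3.4  28.8]
t 22.28 tcp [0.5518 0.234  0.0385] tilt [-0.9983 -0.0091 -0.0567] jaw 93.2 tool z yaw 3.2 F [-16.1  -4.2  29.2] open 0.004 q7 [-0.52  0.61  0.07  1.77 -0.07  0.82  1.21]
shift mm [ 0.3 -0.2 -5.8] turn -0.3
```

```bash
python3 -c "
from plant import ticket,sensors
print(ticket.close_job()); print(sensors.observe()['force'])"
```

```text
the job is handed in; nothing more can be done
None
the job is handed in; nothing more can be done
```

I did both parts and handed the job in at about 22.3 s of the 64 s allowed, with the arm still pressing the bar; no verdict was reported.

**Piece:** The sawn piece is let go in the rectangular nest. The picture after release shows it seated, with only a thin gap on one side.

**Bar:** I laid it on the deck and slid it against the stop, where I felt about 8 N. Then I pushed it sideways against the fence, about 12 N. With the hand moved away, the top picture showed its end at the stop and its side on the fence, to within about 1 pixel (roughly 2–3 mm).

**Final push:** Closed fingers pressed at a slant onto the top of the bar, about 40 mm from the saw slot. The force stayed steady for about 1 s before handing in, with no movement of the tool:
- about 29 N down
- about 16 N towards the fence

**Doubts:**
- **Fence force:** I did not measure it directly. With deck friction at 0.4 it is at least about 4 N, but it could fall below the required 3 N if the friction is much higher.
- **Earlier presses:** One first press peaked at about 60 N at the wrist. An early slanting press let the fingers creep almost up to the fence, so I lifted, looked and pressed again.
- **Side drift:** The final push also pulls about 4 N away from the stop. The tool stayed still, but I took no picture of the bar's end during that last press.
- **Tool tilt:** The tool was leaning about 3° by the end.

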